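# Refill and close the carton feeder

## Task

Close up the craft table's supply station: set every carton that is there into the high end of the feeder's sloped lane so that they slide down and queue at the stop, then put the lid on fully home, then swing the clamp right down over it. Also put the yellow cutter away in the open drawer and shut the drawer completely. Leave the mug, the paint pot and the thread spool undisturbed.

Things in the scene. Friction and masses are not known exactly. Their poses are not given: they have to be found in the camera images.
- feeder: Plywood feeder fixed to the table: open box 290 (x) x 80 (y) mm, level rim 148 mm up, 10 mm walls, foot board 340 x 130 x 6 mm. Inside, a slippery white lane slopes 25 degrees, low at the -x end (blue stop), high at +x. Cartons let go on it slide to the stop and queue; four reach just past mid-box. Origin: underside centre; z up, x up the lane.
- lane_entry (a point): Point on the lane near its high end, 108 mm above the table, on the feeder's centre line, 80 mm to +x of its centre; here there is room to lower a carton with a finger before and behind it along feeder x (inner end wall 55 mm further in +x; side walls 30 mm either side). The lane rises 0.466 mm per mm of feeder x. Axes as the feeder's.
- lane_stop (a point): Foot of the blue stop plate on the lane surface, at feeder x = -118 mm, 16 mm above the table. Axes as the feeder's.
- lid_seat (a point): Centre of the feeder's level rim, 148 mm above the table; the lid belongs centred here with its long side along feeder x (either way round). Axes as the feeder's.
- lid_grip (a point): Middle of the blue grip bar, 60 (x) x 16 (y) x 28 mm, on the loose plywood lid (180 g, lying flat, grip up; panel 294 x 80 x 8 mm; under it a block 262 x 50 x 8 mm that drops inside the feeder's walls with 4 to 5 mm to spare each side). The point is 30 mm above the lid's lowest face and 22 mm above the rim when seated. x along the lid, z up.
- clamp (a joint): Hold-down clamp arm on the feeder's -y wall, hinged about feeder x. 0 rad = down, level across the lid, 2 mm above it (goes fully down only over a fully seated lid or none); 1.57 = straight up; more leans outwards to feeder -y (up to 2.3). Stiff hinge: stays where it is put; about 1 N at the tip moves it.
- clamp_hinge (a point): Centre of the clamp's hinge, at feeder x = -85 mm, y = -58 mm, 165 mm above the table (17 mm above the rim). Axes as the feeder's.
- clamp_tip (a point): Middle of the red grip at the clamp's free end, 73 mm from the hinge (the grip is 30 mm long, 24 mm wide along feeder x, 14 mm thick, and ends 88 mm from the hinge; the steel arm is 16 mm wide). Straight above the hinge at 1.57 rad.
- chest_drawer0 (a joint): Drawer of a low grey chest that is fixed to the table (220 mm deep, 170 mm wide, 66 mm high, its front facing the robot). Metres the drawer stands out: 0 = shut, up to 0.15. It slides out along the chest's -x, towards the robot, with about 1 N of friction and no catch; pushing its handle or front shuts it.
- chest_drawer0_handle (a point): Middle of the drawer's dark bar handle, 85 mm long along chest y, bar centre about 35 mm in front of the drawer's wooden front (15 mm thick), 37 mm above the table. Moves with the drawer; its x points into the chest (the way it shuts), z up.
- drawer_floor (a point): Point on the drawer's inner floor at the foot of its front wall, mid-width, 22 mm above the table; moves with the drawer. x points into the chest. Inside, the drawer is 175 (x) x 128 (y) mm with walls 22 mm high. Only the part standing out is open to the top: from this point back to the chest's front, which lies at x = the opening (less some 6 mm).
- cutter_mid (a point): Yellow and black pocket cutter, blade retracted, a plain bar 90 (x) x 22 (y) x 18 mm (z), 60 g, lying flat on the table. This point is its centre.
- carton0_mid (a point): Small cardboard carton with an orange band, 42 (x) x 44 (y) x 46 mm (z), about 70 g, stands on the table; it may be absent. This point is its centre, 23 mm up. Any side up is fine.
- carton1_mid (a point): Small cardboard carton with a green band, 42 (x) x 44 (y) x 46 mm (z), about 70 g, stands on the table; it may be absent. This point is its centre, 23 mm up. Any side up is fine.
- carton2_mid (a point): Small cardboard carton with a red band, 42 (x) x 44 (y) x 46 mm (z), about 70 g, stands on the table; it may be absent. This point is its centre, 23 mm up. Any side up is fine.
- carton3_mid (a point): Small cardboard carton with a blue band, 42 (x) x 44 (y) x 46 mm (z), about 70 g, stands on the table; it may be absent. This point is its centre, 23 mm up. Any side up is fine.
- spool_mid (a point): Bystander: orange cone of thread, 40 mm across, 57 mm high, loose; this point is its centre, half-way up.
- mug_mid (a point): Bystander: white mug, 76 mm across, 85 mm high, loose; this point is its centre, half-way up.
- pot_mid (a point): Bystander: blue paint pot with white cap, 60 mm across, 70 mm high, loose; this point is its centre, half-way up.

How it is judged:
On the way, in this order (a step that is already met when the one before it is completed fails the run):
1. every carton present has slid down the lane and queues at the stop (x of carton0_mid in the frame of feeder between -0.13 and 0.04 m and y of carton0_mid in the frame of feeder between -0.03 and 0.03 m and z of carton0_mid in the frame of feeder between 0.02 and 0.116 m and x of carton1_mid in the frame of feeder between -0.13 and 0.04 m and y of carton1_mid in the frame of feeder between -0.03 and 0.03 m and z of carton1_mid in the frame of feeder between 0.02 and 0.116 m and x of carton2_mid in the frame of feeder between -0.13 and 0.04 m and y of carton2_mid in the frame of feeder between -0.03 and 0.03 m and z of carton2_mid in the frame of feeder between 0.02 and 0.116 m and x of carton3_mid in the frame of feeder between -0.13 and 0.04 m and y of carton3_mid in the frame of feeder between -0.03 and 0.03 m and z of carton3_mid in the frame of feeder between 0.02 and 0.116 m and x of any of carton0_mid, carton1_mid, carton2_mid, carton3_mid in the frame of feeder below -0.075 m), for 0.2 s.
2. the lid sits flat and fully home on the feeder (x of lid_grip in the frame of feeder between -0.009 and 0.009 m and y of lid_grip in the frame of feeder between -0.01 and 0.01 m and z of lid_grip in the frame of feeder between 0.165 and 0.175 m and angle between the z axis of lid_grip and the z axis of feeder, either way round below 0.04 rad), for 0.2 s.
3. the clamp is down over the seated lid (all of step 2 and value of joint clamp below 0.07 rad), for 0.2 s.
At the end, for the whole second after the job is handed in: All cartons queue in the lane from the stop, none beyond 40 mm past the box's middle; lid seated within 9 mm, level within 0.04 rad, fully down; clamp within 0.07 rad of down; cutter in the drawer, drawer shut within 8 mm; all at rest (all of step 1 and all of step 3 and x of cutter_mid in the frame of drawer_floor between 0 and 0.175 m and y of cutter_mid in the frame of drawer_floor between -0.068 and 0.068 m and z of cutter_mid in the frame of drawer_floor between 0 and 0.03 m and value of joint chest_drawer0 below 0.008 m and linear speed of each of lid, cutter, carton0, carton1, carton2, carton3 below 0.02 m/s); the robot touches nothing.
It fails at once if the thread spool is pushed more than 5 cm away or knocked over (distance of spool_mid from where it was at the start of the episode above 0.05 m or angle between spool_mid's own z axis and vertical above 0.6 rad).
It fails at once if the mug is pushed more than 5 cm away or knocked over (distance of mug_mid from where it was at the start of the episode above 0.05 m or angle between mug_mid's own z axis and vertical above 0.6 rad).
It fails at once if the paint pot is pushed more than 5 cm away or knocked over (distance of pot_mid from where it was at the start of the episode above 0.05 m or angle between pot_mid's own z axis and vertical above 0.6 rad).
Of carton0, carton1, carton2, carton3 only 2 to 4 are there at a start; the rules pass over those that are not, and their reading is None.
At some moment in a run one of carton0, carton1, carton2, carton3, cutter may be knocked a few centimetres aside while the robot is not near it.
Once in a run the grip may slacken for a moment while it holds something.
It also fails if it takes over 210 s, if anything falls off the work surface, if the arm or the gripper's body presses on something with over 40 N, if the wrist force passes 120 N, or if a joint passes its speed limit or range.

## Robot

A 6-joint arm with a two-finger parallel gripper is mounted at the origin on the work surface. World frame = base frame: x ahead of the robot, y to its left, z up, the work surface at z = 0. Lengths are in m, angles in rad, forces in N, time in s.
With the tool pointing down it reaches from about 0.375 to 0.9 m from the base axis. Payload 3.1 kg.
Tool frame: the origin (TCP) lies at the centre of the arm's flange, where the gripper is bolted on; the fingertips stand 182 mm ahead of it and the grasp point (between the pads) lies 164 mm ahead of it (r.tcp_to_grasp is the distance from the TCP to the grasp point, in m); z points along the fingers, y is the direction in which the jaws open and shut (so a half turn about z gives the same grasp; the last joint's range is limited). The gripper opens to 87 mm and grips with 3 to 60 N. Pads are 19 mm wide; open, the fingers measure 117 mm over their backs; the gripper's body (75 mm by 190 mm) begins 51 mm behind the grasp point.
Start: joints at [-1.476, 0.527, 1.433, -0, 1.181, -0.178], TCP at [0.169, -0.602, 0.405] pointing down, gripper open.
Joint ranges: [-3.08, 3.08], [-0.75, 2.2], [0.22, 2.44], [-1.43, 4.57], [0, 2.65], [-2.85, 2.85]. Speed limits (rad/s): [2.79, 2.79, 3.14, 3.14, 3.14, 3.14].

## Interface

Orientations are given as [roll, pitch, yaw] about the fixed x, y, z axes, in that order (R = Rz(yaw) Ry(pitch) Rx(roll)).
In Python, from workcell import sensors, eyes, hand_in, spotter, r gives the robot as it stands. The module is installed in compiled form; this text tells all that it offers.
- The arm moves only by the shell command python3 -m crank 'ROWS' [FORCE]. ROWS is JSON, a list of rows, each a list of 5 numbers: the finger opening in cm, from 0 to 8.7, then the shift along the tool's x, y, z in cm, then the turn about the tool's z in degrees. In form: [[hand, dx, dy, dz, turn], ...]. A call has 1 to 12 rows; each row shifts and turns the commanded pose from where the row before left it, along the tool's axes as they then stand; what a row does not reach is not made up. A row lasts 1/12 s, in which the tool goes at most 41.7 mm and 7.16 degrees, less where a joint would pass 70% of its speed; a pose out of reach is approached as far as the arm can. A call with a gripper value outside its range is refused whole. The fingers move at their own pace and stop on an object; FORCE is the grip in N (left out, the last holds). Time passes only in rows, so rows that do not move let the fingers close. It gives the time, the measured TCP pose, the force and the opening at its end, in the units of the state.
- sensors.state(): the state, without advancing time (a new reading comes with each control period).
- eyes.read_camera(name): name is "side" or "top"; returns a dict with "frame" (400x640x3 uint8, red, green, blue), "fov_y" (degrees; the focal length in pixels is half the picture's height over the tangent of half this angle, whatever the lens; pixels are square), "cx", "cy" (the principal point, pixels), "xyz" and "attitude" of the camera in the world. Camera axes: x right, y down, z forward; pixel columns grow to the right and rows downward; lengths in m; the calibration is good to about 2 mm. A picture is of the moment at which its call begins. There is no depth.
- hand_in(): hands the job in, once; it reports no verdict.
Trained networks look in a picture, given as the dict that the camera call returned (one of the last four; its "shot" number tells which), for a name from the list of things; names that differ only in an ending like _2 or _b are one class to them, and where a whole thing is asked for, a point or a joint stands for the part that bears it (a point fixed in the world has none). Each returns a list of dicts, best first, with "score" (0 to 1); they miss things now and then, are a little off and sometimes report something else, mostly with a low value. They report only what shows in the picture. A call takes as long as a camera call.
- spotter.boxes_of(name, picture): "at" ([column, row] in pixels, amid what is visible of it).
- spotter.pinpoint(name, picture): "at" ([column, row] in pixels: a listed point, or the origin of a listed thing).
The state is a dict: "clock": time; "joint_pos": joint angles; "joint_velocities": joint speeds; "effort": joint torques, N m; "eef_pos": TCP position; "orientation": TCP orientation; "wrist_force": force on the tool from outside, world axes, zero at the start; "torque": the same for the moment, N m; "finger_gap": finger opening in m.
Only numpy, scipy, OpenCV 4.12 (cv2) and the standard library are available. Lean on these libraries where they do the work, as an engineer would, in place of code of your own. Each camera call takes 0.05 s, during which the arm holds its last target. There are 200 camera calls.

## Working session

There is one attempt and no reset: what is moved stays moved. The work goes in short steps, Python scripts to look and compute and a shell command to move; the robot and the scene stay as the last step left them, time stands still between calls to the robot, and variables do not carry over. Pictures are saved under pics/ and viewed, on a budget of 14 in all, crops included, one or two more only if the job needs it, and the job is handed in when it is done.

```bash
mkdir -p pics
cat > h.py <<'E'
import numpy as np, cv2
from scipy.spatial.transform import Rotation as R
from workcell import sensors, eyes, hand_in, spotter, r
def cam(n,save=None):
    p=eyes.read_camera(n)
    if save: cv2.imwrite('pics/'+save,p['frame'][:,:,::-1])
    return p
def rot(p):
    a=np.array(p['attitude']); return a if a.shape==(3,3) else R.from_euler('xyz',a).as_matrix()
def ray(p,at):
    f=200/np.tan(np.radians(p['fov_y'])/2)
    return rot(p)@np.array([(at[0]-p['cx'])/f,(at[1]-p['cy'])/f,1])
def onz(p,at,z):
    d=ray(p,at);c=np.array(p['xyz']);return c+d*(z-c[2])/d[2]
def proj(p,X):
    f=200/np.tan(np.radians(p['fov_y'])/2)
    v=rot(p).T@(np.array(X)-np.array(p['xyz']));return np.array([p['cx']+f*v[0]/v[2],p['cy']+f*v[1]/v[2]])
E
python3 - <<'E'
from h import *
Z=dict(feeder=0,lane_entry=.108,lane_stop=.016,lid_seat=.148,lid_grip=.03,clamp_hinge=.165,clamp_tip=.2,chest_drawer0_handle=.037,drawer_floor=.022,cutter_mid=.009,carton0_mid=.023,carton1_mid=.023,carton2_mid=.023,carton3_mid=.023,spool_mid=.028,mug_mid=.042,pot_mid=.035)
print(sensors.state())
for n in('top','side'):
    p=cam(n,n+'0.png'); print(n,p['fov_y'],p['cx'],p['cy'],p['xyz'],p['attitude'])
    for k,z in Z.items():
        l=spotter.pinpoint(k,p)[:2]
        print(k,[(round(d['score'],2),np.round(d['at']).tolist(),np.round(onz(p,d['at'],z),3).tolist()) for d in l])
E
```

```text
{'clock': 0.0, 'joint_pos': array([-1.47551467e+00,  5.28468647e-01,  1.43390571e+00, -5.54879769e-06,
        1.18139407e+00, -1.78535379e-01]), 'joint_velocities': array([ 0.0008377 ,  0.00037034,  0.00050261,  0.00017984, -0.00039621,
        0.00111827]), 'effort': array([-4.09355889e-04, -4.40041995e+01, -1.76592153e+01,  6.32407120e-02,
        5.84052061e-02, -1.83475195e-04]), 'eef_pos': array([ 0.16897824, -0.60136515,  0.4037686 ]), 'orientation': array([-3.13945055e+00, -3.81344759e-04,  2.73818737e-01]), 'wrist_force': array([0.10980176, 0.52059557, 0.38127177]), 'torque': array([-0.02380563,  0.0493673 , -0.0112479 ]), 'finger_gap': 0.08691326441986345}
top 55.889340159949604 317.78525000114877 201.39558024003003 [5.26854218e-01 5.49639581e-04 1.11151790e+00] [-3.06458099  0.01827891 -1.59531378]
feeder [(0.81, [282.0, 215.0], [0.575, 0.126, 0.0]), (0.37, [191.0, 242.0], [0.504, 0.395, 0.0])]
lane_entry [(0.79, [270.0, 181.0], [0.663, 0.144, 0.108])]
lane_stop [(0.87, [280.0, 253.0], [0.465, 0.13, 0.016]), (0.22, [450.0, 261.0], [0.431, -0.356, 0.016])]
lid_seat [(0.78, 
[... 1725 characters left out ...]
 [290.0, 357.0], [0.49, -0.352, 0.022]), (0.28, [261.0, 157.0], [0.498, 0.282, 0.022])]
cutter_mid [(0.9, [345.0, 269.0], [0.661, -0.163, 0.009])]
carton0_mid [(0.86, [308.0, 259.0], [0.573, -0.122, 0.023]), (0.74, [344.0, 271.0], [0.657, -0.176, 0.023])]
carton1_mid [(0.73, [274.0, 298.0], [0.473, -0.21, 0.023])]
carton2_mid [(0.83, [265.0, 267.0], [0.463, -0.122, 0.023]), (0.66, [308.0, 262.0], [0.574, -0.129, 0.023])]
carton3_mid []
spool_mid [(0.74, [380.0, 214.0], [0.8, -0.024, 0.028]), (0.4, [318.0, 163.0], [0.673, 0.21, 0.028])]
mug_mid [(0.94, [322.0, 138.0], [0.707, 0.308, 0.042])]
pot_mid [(0.95, [354.0, 163.0], [0.782, 0.181, 0.035]), (0.65, [319.0, 162.0], [0.673, 0.207, 0.035])]
```

View pics/top0.png

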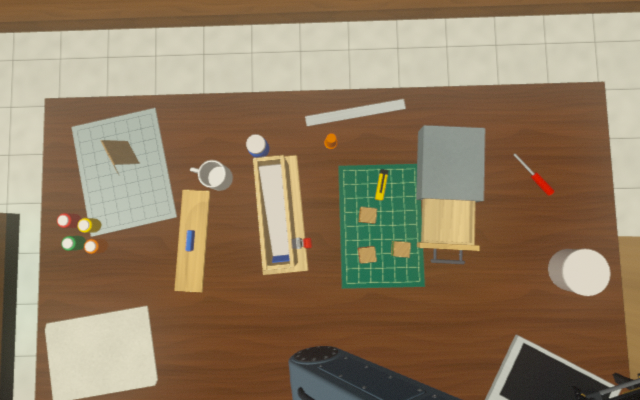

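View pics/side0.png

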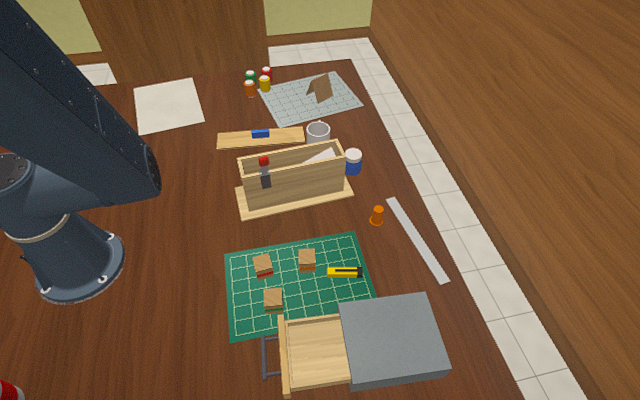

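The top view shows three cartons on the mat at (368,215), (368,255) and (402,249), and no blue one. The cutter is at (382,185), the lid at (191,241) with its grip at (190,240), and the feeder spans about (255-307,155-273) with the clamp's red tip at (307,243). The drawer is open, with its handle at (448,260). The side view agrees, and shows the clamp standing about upright. Next I'll measure the geometry more precisely.

Run:
```python
from h import *
p=cam('top'); s=cam('side')
f=p['frame']; hsv=cv2.cvtColor(f,cv2.COLOR_RGB2HSV)
c=cv2.resize(f[140:300,165:315],None,fx=3.7,fy=3.7,interpolation=cv2.INTER_CUBIC); cv2.imwrite('pics/crop1.png',c[:,:,::-1])
def show(n,m,z,x0,x1,y0,y1,mn=60):
    mm=np.zeros_like(m);mm[y0:y1,x0:x1]=m[y0:y1,x0:x1]
    cs,_=cv2.findContours(mm,cv2.RETR_EXTERNAL,cv2.CHAIN_APPROX_NONE)
    for k in cs:
        if cv2.contourArea(k)<mn: continue
        P=np.array([onz(p,q[0],z)[:2] for q in k]).astype(np.float32)*1000
        (cx,cy),(w,h),a=cv2.minAreaRect(P); print(n,np.round([cx,cy]),np.round([w,h]),'side1 dir',round(a,1),'px',np.round(k.mean(0)[0]))
H,S,V=[hsv[...,i].astype(int) for i in range(3)]
show('carton',((H<28)&(S>60)&(V>120)).astype(np.uint8),.046,343,416,200,280)
show('cutter',(((H>20)&(H<35)&(S>150))|(V<60)).astype(np.uint8),.018,370,395,166,204,30)
show('lid',((V>165)&(H<30)|(H>90)&(H<130)&(S>90)).astype(np.uint8),.016,172,211,185,295,300)
print(hsv[230,182],hsv[215,368],hsv[250,165],hsv[210,385],hsv[192,360])
```

```text
carton [ 458. -115.] [43. 48.] side1 dir 5.7 px [367. 254.]
carton [ 470. -212.] [47. 41.] side1 dir 83.5 px [401. 249.]
carton [ 569. -121.] [48. 42.] side1 dir 87.9 px [367. 215.]
cutter [ 651. -166.] [25. 80.] side1 dir 77.6 px [381. 185.]
lid [508. 388.] [ 81. 293.] side1 dir 85.4 px [192. 241.]
[ 20 121 223] [ 19 129 190] [ 14 148 119] [ 75 142 120] [ 77 151 113]
```

View pics/crop1.png

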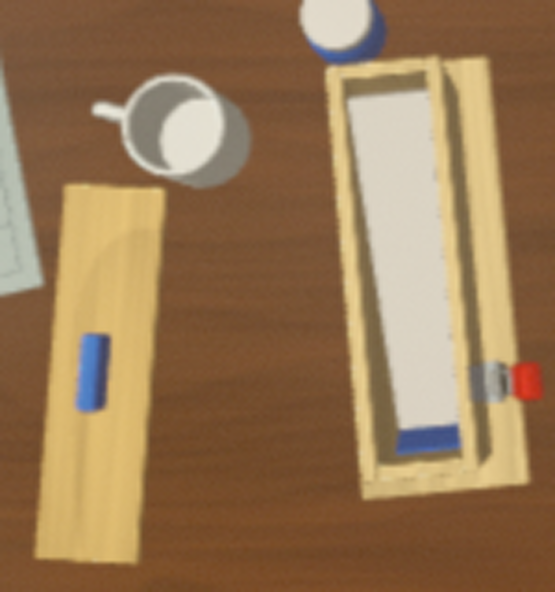

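Run:
```python
from h import *
p=cam('top')
g=lambda x,y,z:onz(p,(165+(x+.5)/3.7-.5,140+(y+.5)/3.7-.5),z)[:2]*1000
Q=[g(327,68,.148),g(440,57,.148),g(478,468,.148),g(366,482,.148)]
print('rim',np.round(Q),'c',np.mean(Q,0), [round(float(np.degrees(np.arctan2(*(a-b)[::-1]))),1) for a,b in((Q[0],Q[3]),(Q[1],Q[2]))],[np.linalg.norm(Q[i]-Q[i-1]).round() for i in range(4)])
F=[g(488,58,.006),g(529,483,.006),g(363,498,.006)]
print('foot',np.round(F),'c',(F[0]+F[2])/2,np.degrees(np.arctan2(*(F[0]-F[1])[::-1])),[np.linalg.norm(F[i+1]-F[i]).round() for i in (0,1)])
print('grip',g(92,372,.044))
for z in(.23,.238): print('tip',z,g(527,381,z))
```

```text
rim [[719. 182.]
 [724. 102.]
 [439.  81.]
 [431. 158.]] c [578.28899065 130.70428287] [4.7, 4.2] [np.float64(289.0), np.float64(80.0), np.float64(286.0), np.float64(77.0)]
foot [[752.  78.]
 [413.  53.]
 [405. 184.]] c [578.10822598 131.12967086] 4.288802273172337 [np.float64(339.0), np.float64(131.0)]
grip [508.87251896 384.43653046]
tip 0.23 [499.74971061  42.28613308]
tip 0.238 [499.99569093  41.90736374]
```

```bash
cat > plan.py <<'E'
# plan.py x y z yaw_deg (mm, grasp point): shift in tool axes (after the turn), cm
import sys
from h import *
s=sensors.state(); x,y,z,yw=map(float,sys.argv[1:5])
Rm=R.from_euler('xyz',s['orientation']).as_matrix(); g=np.array(s['eef_pos'])+Rm[:,2]*r.tcp_to_grasp
cy=np.degrees(s['orientation'][2]); t=-((yw-cy+180)%360-180)
T=R.from_euler('xyz',[np.pi,0,np.radians(yw)]).as_matrix()
tcp=np.array([x,y,z])/1000+[0,0,r.tcp_to_grasp]
print('grasp mm',np.round(g*1000,1),'yaw',round(cy,1),'t',round(s['clock'],2),'F',np.round(s['wrist_force'],1),'gap',round(s['finger_gap']*1000,1))
print('shift cm',np.round(T.T@(tcp-s['eef_pos'])*100,2),'turn',round(t,1))
E
python3 -m crank '[[8.7,0,0,0,-7.1],[8.7,0,0,0,-7.1],[8.7,0,0,0,-7.1],[8.7,0,0,0,-7.1],[8.7,0,0,0,-7.1],[8.7,0,0,0,-7.1],[8.7,0,0,0,-7.1],[8.7,0,0,0,-7.1],[8.7,0,0,0,-7.1],[8.7,0,0,0,-7.1],[8.7,0,0,0,-7.1],[8.7,0,0,0,-0.6]]' 20; python3 plan.py 569 -121 120 94.4
```

```text
clock: 2.95
eef_pos: [0.169, -0.6017, 0.4048]
orientation: [-3.142, 0.0, 1.65]
wrist_force: [-0.9, 0.4, -1.1]
finger_gap: 0.0871
grasp mm [ 169.  -601.7  241.3] yaw 94.5 t 2.95 F [-0.9  0.4 -1.1] gap 87.1
shift cm [44.86 43.57 12.13] turn 0.1
```

```bash
python3 -m crank '[[8.7,2.6,2.5,0,0],[8.7,2.6,2.5,0,0],[8.7,2.6,2.5,0,0],[8.7,2.6,2.5,0,0],[8.7,2.6,2.5,0,0],[8.7,2.6,2.5,0,0],[8.7,2.6,2.5,0,0],[8.7,2.6,2.5,0,0],[8.7,2.6,2.5,0,0],[8.7,2.6,2.5,0,0],[8.7,2.6,2.5,0,0],[8.7,2.6,2.5,0,0]]' && python3 -m crank '[[8.7,2.6,2.6,0,0],[8.7,2.6,2.6,0,0],[8.7,2.6,2.6,0,0],[8.7,2.6,2.6,0,0],[8.7,2.6,2.6,0,0],[8.7,0.6,0.6,2,0],[8.7,0,0,2,0],[8.7,0,0,2,0],[8.7,0,0,2,0],[8.7,0,0,2,0],[8.7,0,0,2,0],[8.7,0,0,0,0]]'; python3 plan.py 569 -121 28 94.4
```

```text
clock: 3.95
eef_pos: [0.4452, -0.2661, 0.405]
orientation: [3.141, 0.0, 1.644]
wrist_force: [0.3, -0.3, -0.6]
finger_gap: 0.0869
clock: 4.95
eef_pos: [0.5682, -0.1211, 0.2812]
orientation: [-3.135, -0.004, 1.645]
wrist_force: [-1.3, 0.3, 0.7]
finger_gap: 0.0872
grasp mm [ 567.  -120.6  117.7] yaw 94.2 t 4.95 F [-1.3  0.3  0.7] gap 87.2
shift cm [0.01 0.08 8.97] turn -0.2
```

```bash
python3 -m crank '[[8.7,0,0,2.5,0],[8.7,0,0,2.5,0],[8.7,0,0,2.5,0],[8.7,0,0,1.5,0],[8.7,0,0,0,0],[3,0,0,0,0],[3,0,0,0,0],[3,0,0,0,0],[3,0,0,0,0],[3,0,0,0,0],[3,0,0,0,0],[3,0,0,0,0]]' 25 && python3 -m crank '[[3,0,0,-2,0],[3,0,0,-3,0],[3,0,0,-3,0],[3,0,0,-3,0],[3,0,0,-3,0],[3,0,0,-3,0],[3,0,0,-2,0],[3,0,0,0,0]]'; python3 plan.py 658 137 220 94.4
```

```text
clock: 5.95
eef_pos: [0.5696, -0.1217, 0.1952]
orientation: [3.141, 0.0, 1.647]
wrist_force: [0.4, 0.7, -0.3]
finger_gap: 0.0485
clock: 6.62
eef_pos: [0.5706, -0.122, 0.3897]
orientation: [3.133, 0.005, 1.647]
wrist_force: [0.1, -0.2, -0.5]
finger_gap: 0.042
grasp mm [ 572.1 -122.6  226.2] yaw 94.4 t 6.62 F [ 0.1 -0.2 -0.5] gap 42.0
shift cm [25.15 10.71  0.62] turn -0.0
```

```bash
python3 -m crank '[[3,0,2.7,0,0],[3,1,2.7,0,0],[3,2.5,2.7,0,0],[3,3,2.6,0,0],[3,3,0,0,0],[3,3,0,0,0],[3,3,0,0,0],[3,3,0,0,0],[3,3,0,0,0],[3,2.5,0,0,0],[3,1.1,0,0.6,0],[3,0,0,0,0]]'; python3 plan.py 658 137 152 94.4
python3 - <<'E'
from h import *
p=cam('side','s1.png')
E
```

```text
clock: 7.62
eef_pos: [0.6558, 0.1393, 0.3761]
orientation: [-3.137, -0.001, 1.651]
wrist_force: [-0.0, -0.5, 0.3]
finger_gap: 0.0417
grasp mm [655.  139.3 212.6] yaw 94.6 t 7.62 F [-0.  -0.5  0.3] gap 41.7
shift cm [-0.24  0.21  6.06] turn 0.2
```

View pics/s1.png

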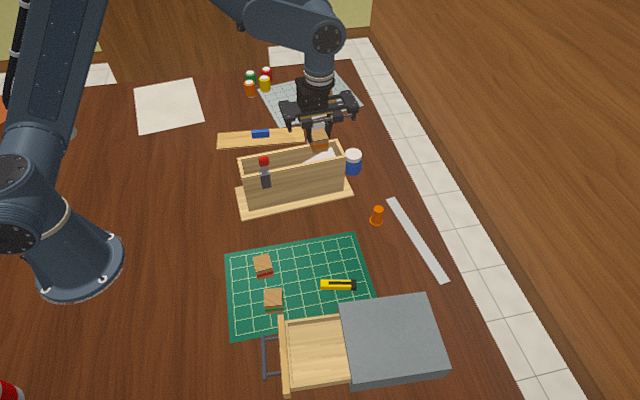

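The carton is held over the lane's high end at (319,140). The cutter was knocked and is now at (338,285), so I'll measure it again later. Lowering the carton.

```bash
python3 -m crank '[[3,-0.2,0.2,1.5,0],[3,0,0,2,0],[3,0,0,1.6,0],[3,0,0,0.9,0],[3,0,0,0,0],[3,0,0,0,0],[5.6,0,0,0,0],[5.6,0,0,0,0],[5.6,0,0,0,0],[5.6,0,0,0,0],[5.6,0,0,0,0]]'; python3 -m crank '[[5.6,0,0,-1,0],[5.6,0,0,-1,0],[5.6,0,0,-1.5,0],[5.6,0,0,-2,0],[5.6,0,0,-2.5,0],[6.5,0,0,0,0]]'
python3 - <<'E'
from h import *
p=cam('top')
f=cv2.resize(p['frame'][130:290,220:420],None,fx=3.7,fy=3.7); cv2.imwrite('pics/t1.png',f[:,:,::-1])
E
python3 plan.py 470 -212 220 94.4
```

```text
clock: 8.58
eef_pos: [0.6595, 0.134, 0.3183]
orientation: [3.142, 0.0, 1.646]
wrist_force: [-0.1, 0.1, -0.4]
finger_gap: 0.0554
clock: 9.08
eef_pos: [0.6608, 0.1353, 0.4058]
orientation: [3.129, 0.0, 1.648]
wrist_force: [1.0, -0.0, 0.2]
finger_gap: 0.0582
grasp mm [661.8 135.3 240. ] yaw 94.4 t 9.13 F [0.6 0.6 0.4] gap 60.6
shift cm [-33.16 -21.63   2.  ] turn 0.0
```

View pics/t1.png

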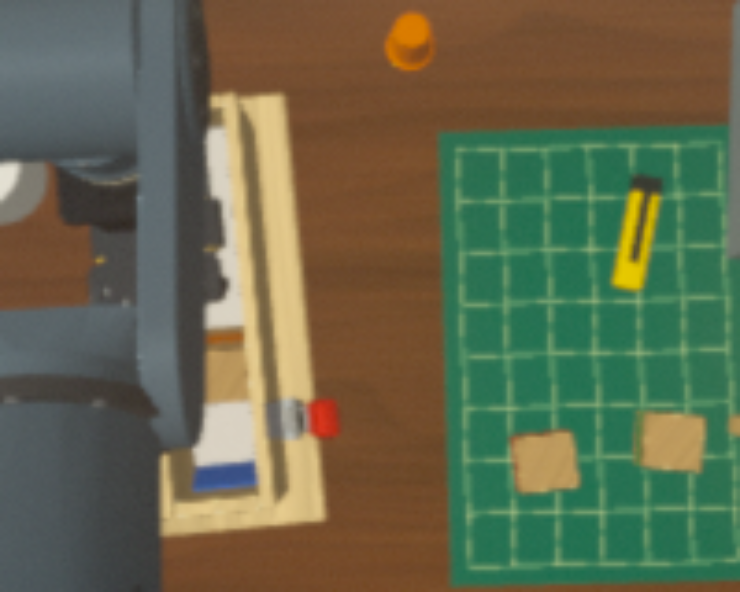

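The orange carton is sliding down the lane, at crop (228,375). The green carton (670,440), the red one (545,462) and the cutter (637,233) are clear. Green is next.

```bash
python3 -m crank '[[8.7,-2,0,0,0],[8.7,-3.2,0,0,0],[8.7,-3.2,0,0,0],[8.7,-3.2,0,0,0],[8.7,-3.2,0,0,0],[8.7,-3.2,-1,0,0],[8.7,-3,-2.5,0,0],[8.7,-3,-2.5,0,0],[8.7,-3,-3,0,0],[8.7,-3,-3,0,0],[8.7,-2.4,-3,0,0],[8.7,0,-3,0,0]]' && python3 -m crank '[[8.7,0,-2.5,2,0],[8.7,0,-1.1,3,0],[8.7,0,0,3,0],[8.7,0,0,3,0],[8.7,0,0,3,0],[8.7,0,0,0,0]]'; python3 plan.py 470 -212 27 94.4
```

```text
clock: 10.13
eef_pos: [0.5046, -0.2049, 0.3986]
orientation: [3.14, 0.004, 1.644]
wrist_force: [-0.3, -1.1, 0.1]
finger_gap: 0.0867
clock: 10.63
eef_pos: [0.4677, -0.2025, 0.254]
orientation: [-3.133, -0.007, 1.647]
wrist_force: [-0.4, 0.1, -0.6]
finger_gap: 0.0866
grasp mm [ 466.2 -201.4   90.5] yaw 94.4 t 10.63 F [-0.4  0.1 -0.6] gap 86.6
shift cm [-0.97  0.16  6.35] turn -0.0
```

```bash
python3 -m crank '[[8.7,-0.9,0.1,1,0],[8.7,0,0,2,0],[8.7,0,0,2,0],[8.7,0,0,1.2,0],[8.7,0,0,0,0],[3,0,0,0,0],[3,0,0,0,0],[3,0,0,0,0],[3,0,0,0,0],[3,0,0,0,0],[3,0,0,0,0],[3,0,0,0,0]]' 25 && python3 -m crank '[[3,0,0,0,0],[3,0,0,0,0],[3,0,0,-2,0],[3,0,0,-3,0],[3,0,0,-3,0],[3,0,0,-3,0],[3,0,0,-3,0],[3,0,0,-3,0],[3,0,0,-2,0],[3,0,0,0,0]]'; python3 plan.py 658 137 215 94.4
```

```text
clock: 11.63
eef_pos: [0.4713, -0.2124, 0.1971]
orientation: [3.141, 0.0, 1.647]
wrist_force: [-0.4, -0.1, -0.4]
finger_gap: 0.0481
clock: 12.47
eef_pos: [0.4721, -0.2129, 0.391]
orientation: [3.135, 0.006, 1.648]
wrist_force: [0.5, -0.1, -0.3]
finger_gap: 0.0452
grasp mm [ 473.3 -213.7  227.5] yaw 94.4 t 12.47 F [ 0.5 -0.1 -0.3] gap 45.2
shift cm [33.46 21.22  1.25] turn -0.0
```

```bash
python3 -m crank '[[3,0,2,0,0],[3,1,3,0,0],[3,2,3,0,0],[3,2.5,3,0,0],[3,2.5,3,0,0],[3,2.5,3,0,0],[3,2.5,3,0,0],[3,3.2,1.2,0,0],[3,3.5,0,0,0],[3,3.5,0,0,0],[3,3.5,0,0,0],[3,3.2,0,0,0]]' && python3 -m crank '[[3,2.2,0,0,0],[3,1.3,0,0.5,0],[3,0,0,0.5,0],[3,0,0,0,0]]'; python3 plan.py 658 137 153 94.4
```

```text
clock: 13.47
eef_pos: [0.6589, 0.1041, 0.3844]
orientation: [-3.138, -0.001, 1.648]
wrist_force: [0.5, -0.0, -0.3]
finger_gap: 0.0449
clock: 13.8
eef_pos: [0.6564, 0.1368, 0.374]
orientation: [-3.137, 0.001, 1.649]
wrist_force: [-0.1, -0.0, -0.8]
finger_gap: 0.0449
grasp mm [655.6 136.6 210.5] yaw 94.5 t 13.8 F [-0.1 -0.  -0.8] gap 44.9
shift cm [0.01 0.16 5.75] turn 0.1
```

```bash
python3 -m crank '[[3,0,0.1,1.5,0],[3,0,0,2,0],[3,0,0,1.4,0],[3,0,0,0.7,0],[3,0,0,0,0],[3,0,0,0,0],[5.8,0,0,0,0],[5.8,0,0,0,0],[5.8,0,0,0,0],[5.8,0,0,0,0],[5.8,0,0,0,0]]'; python3 -m crank '[[5.8,0,0,-1,0],[5.8,0,0,-1,0],[5.8,0,0,-1.5,0],[5.8,0,0,-2,0],[5.8,0,0,-2.5,0],[6.5,0,0,0,0]]'; python3 plan.py 458 -115 215 94.4
```

```text
clock: 14.72
eef_pos: [0.6581, 0.1371, 0.3214]
orientation: [3.141, 0.0, 1.648]
wrist_force: [-0.3, -0.1, 0.0]
finger_gap: 0.0574
clock: 15.22
eef_pos: [0.6596, 0.1372, 0.4079]
orientation: [3.129, 0.0, 1.648]
wrist_force: [1.2, 0.1, 1.8]
finger_gap: 0.0601
grasp mm [661.7 137.3 244.4] yaw 94.4 t 15.22 F [1.2 0.1 1.8] gap 60.1
shift cm [-23.6  -22.03   2.94] turn 0.0
```

```bash
python3 -m crank '[[8.7,-2,0,0,0],[8.7,-3.2,0,0,0],[8.7,-3.2,0,0,0],[8.7,-3.2,0,0,0],[8.7,-3.2,0,0,0],[8.7,-3.2,-1,0,0],[8.7,-3,-3,0,0],[8.7,-2.6,-3,0,0],[8.7,0,-3.5,0,0],[8.7,0,-3.5,0,0],[8.7,0,-3.5,0,0],[8.7,0,-3,0,0]]' && python3 -m crank '[[8.7,0,-1.5,2,0],[8.7,0,0,3,0],[8.7,0,0,3,0],[8.7,0,0,3,0],[8.7,0,0,3,0],[8.7,0,0,0,0]]'
python3 - <<'E'
from h import *
p=cam('top');s=cam('side','s2.png')
for q in(p,s): print([(round(d['score'],2),np.round(onz(q,d['at'],.023),3)) for d in spotter.pinpoint('carton2_mid',q)[:2]])
E
python3 plan.py 458 -115 27 94.4
```

```text
clock: 16.22
eef_pos: [0.4699, -0.1135, 0.4012]
orientation: [-3.142, 0.0, 1.647]
wrist_force: [0.1, -0.9, -0.5]
finger_gap: 0.087
clock: 16.72
eef_pos: [0.456, -0.1142, 0.257]
orientation: [-3.134, -0.005, 1.647]
wrist_force: [-1.5, 1.2, -0.0]
finger_gap: 0.087
[(0.5, array([ 0.435, -0.354,  0.023]))]
[(0.96, array([ 0.464, -0.12 ,  0.023]))]
grasp mm [ 458.5 -115.2   98.8] yaw 94.4 t 16.92 F [ 0.3 -0.4  0.2] gap 87.1
shift cm [-0.01 -0.    7.18] turn -0.0
```

View pics/s2.png

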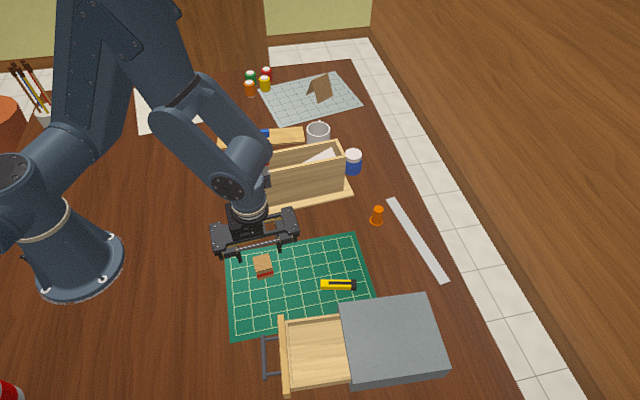

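The red carton at (263,265) is still in place, and the gripper is open above it.

```bash
python3 -m crank '[[8.7,0,0,2,0],[8.7,0,0,2,0],[8.7,0,0,2,0],[8.7,0,0,1.2,0],[8.7,0,0,0,0],[3,0,0,0,0],[3,0,0,0,0],[3,0,0,0,0],[3,0,0,0,0],[3,0,0,0,0],[3,0,0,0,0],[3,0,0,0,0]]' 25 && python3 -m crank '[[3,0,0,0,0],[3,0,0,0,0],[3,0,0,-2,0],[3,0,0,-3,0],[3,0,0,-3,0],[3,0,0,-3,0],[3,0,0,-3,0],[3,0,0,-3,0],[3,0,0,-2,0],[3,0,0,0,0]]'; python3 plan.py 658 137 215 94.4
```

```text
clock: 17.92
eef_pos: [0.4572, -0.1146, 0.189]
orientation: [3.141, 0.0, 1.647]
wrist_force: [0.3, -1.1, 0.2]
finger_gap: 0.0481
clock: 18.75
eef_pos: [0.4581, -0.1149, 0.3826]
orientation: [3.134, 0.005, 1.648]
wrist_force: [0.8, -0.6, -1.1]
finger_gap: 0.042
grasp mm [ 459.4 -115.6  219.1] yaw 94.4 t 18.75 F [ 0.8 -0.6 -1.1] gap 42.0
shift cm [23.58 21.86  0.41] turn 0.0
```

```bash
python3 -m crank '[[3,0,2,0,0],[3,0,3,0,0],[3,0,3,0,0],[3,0,3.5,0,0],[3,1.5,3.5,0,0],[3,2,3,0,0],[3,2.5,2.5,0,0],[3,3.2,1.3,0,0],[3,3.5,0,0,0],[3,3.5,0,0,0],[3,3.5,0,0,0],[3,2.5,0,0,0]]' && python3 -m crank '[[3,1.3,0,0,0],[3,0,0,0.5,0],[3,0,0,0,0],[3,0,0,0,0]]'; python3 plan.py 658 137 150 94.4
```

```text
clock: 19.75
eef_pos: [0.6566, 0.1264, 0.3763]
orientation: [-3.137, -0.001, 1.649]
wrist_force: [-1.2, 1.1, -0.5]
finger_gap: 0.042
clock: 20.08
eef_pos: [0.6566, 0.1348, 0.3725]
orientation: [-3.139, 0.001, 1.646]
wrist_force: [0.8, -0.4, -1.1]
finger_gap: 0.0418
grasp mm [656.3 134.6 209. ] yaw 94.3 t 20.08 F [ 0.8 -0.4 -1.1] gap 41.8
shift cm [0.21 0.15 5.9 ] turn -0.1
```

```bash
python3 -m crank '[[3,0.2,0.1,1.5,0],[3,0,0,2,0],[3,0,0,1.5,0],[3,0,0,0.8,0],[3,0,0,0,0],[3,0,0,0,0],[5.6,0,0,0,0],[5.6,0,0,0,0],[5.6,0,0,0,0],[5.6,0,0,0,0],[5.6,0,0,0,0]]'; python3 -m crank '[[5.8,0,0,-1,0],[5.8,0,0,-1,0],[5.8,0,0,-1.5,0],[5.8,0,0,-2,0],[5.8,0,0,-2.5,0],[6.5,0,0,-3,0],[6.5,0,0,-3,0]]'; python3 -m crank '[[8.7,-3,0,0,0],[8.7,-3.2,0,0,0],[8.7,-3.2,0,0,0],[8.7,-3.2,0,0,0],[8.7,-3.2,0,0,0],[8.7,-3.2,0,0,0],[8.7,-3.2,0,0,0],[8.7,0,0,0,0]]'
python3 - <<'E'
from h import *
p=cam('top');s=cam('side')
f=cv2.resize(np.vstack([p['frame'][130:290,230:430],s['frame'][100:300,230:430]]),None,fx=1.6,fy=1.6); 
f=np.hstack([cv2.resize(p['frame'][135:295,230:410],None,fx=2.2,fy=2.2),cv2.resize(s['frame'][130:290,220:400],None,fx=2.2,fy=2.2)])
cv2.imwrite('pics/t2.png',f[:,:,::-1])
for n in range(4):
  for q in(p,s): print(n,[(round(d['score'],2),np.round(d['at']).tolist()) for d in spotter.pinpoint(f'carton{n}_mid',q)[:2]])
E
python3 plan.py 508 386 215 86
```

```text
clock: 21.0
eef_pos: [0.6575, 0.1386, 0.3164]
orientation: [3.141, 0.0, 1.648]
wrist_force: [0.2, 0.9, -0.2]
finger_gap: 0.0554
clock: 21.58
eef_pos: [0.6572, 0.1385, 0.4581]
orientation: [3.141, 0.0, 1.648]
wrist_force: [0.4, -0.5, 0.5]
finger_gap: 0.0628
clock: 22.25
eef_pos: [0.6748, -0.089, 0.4573]
orientation: [3.139, 0.005, 1.642]
wrist_force: [0.2, -0.1, -0.0]
finger_gap: 0.087
0 [(0.55, [284.0, 252.0])]
0 []
1 [(0.74, [280.0, 239.0])]
1 [(0.28, [319.0, 162.0])]
2 [(0.75, [276.0, 224.0])]
2 [(0.34, [286.0, 177.0]), (0.21, [319.0, 139.0])]
3 []
3 []
grasp mm [674.4 -81.8 292.4] yaw 94.5 t 22.75 F [0.1 0.4 0.2] gap 86.9
shift cm [ 45.5  -19.86   7.74] turn 8.5
```

View pics/t2.png

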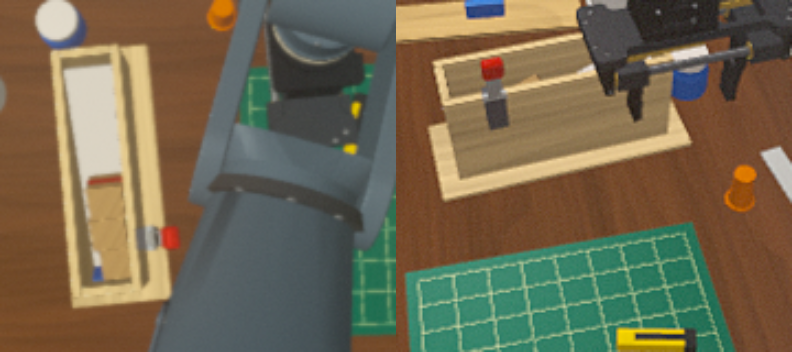

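The three cartons queue from the stop in the lane, and the red carton's band end is visible at crop (105,180). Next is the lid: turn the jaws to lie along lid y.

```bash
python3 -m crank '[[6,0,0,0,-7.1],[6,0,0,0,-7.1],[6,0,0,0,-7.1],[6,0,0,0,-7.1],[6,0,0,0,-7.1],[6,0,0,0,-7.1],[6,0,0,0,-7.1],[6,0,0,0,-7.1],[6,0,0,0,-7.1],[6,0,0,0,-7.1],[6,0,0,0,-7.1],[6,0,0,0,-3]]' 50; python3 plan.py 508 386 215 175.4
```

```text
clock: 23.75
eef_pos: [0.6744, -0.0823, 0.4557]
orientation: [3.142, -0.0, 3.069]
wrist_force: [-0.8, 0.9, -0.1]
finger_gap: 0.0598
grasp mm [674.4 -82.3 292.2] yaw 175.8 t 23.75 F [-0.8  0.9 -0.1] gap 59.8
shift cm [20.35 45.35  7.72] turn 0.4
```

```bash
python3 -m crank '[[6,0.5,2,0,0.4],[6,1.5,3.2,0,0],[6,1.8,3.5,0,0],[6,1.8,3.5,0,0],[6,1.8,3.5,0,0],[6,1.8,3.5,0,0],[6,1.8,3.5,0,0],[6,1.8,3.5,0,0],[6,1.8,3.5,0,0],[6,1.8,3.5,0,0],[6,1.8,3.5,0,0],[6,1.5,3.5,0,0]]'; python3 -m crank '[[6,0.5,3.0,1,0],[6,0,2.1,2,0],[6,0,0,2.5,0],[6,0,0,2,0],[6,0,0,0,0],[6,0,0,0,0],[6,0,0,0,0]]'; python3 plan.py 508 386 38 175.4
python3 - <<'E'
from h import *
for n in('top','side'):
  p=cam(n,n+'3.png');
  for k,z in(('lid_grip',.03),('mug_mid',.042)): print(n,k,[(round(d['score'],2),np.round(d['at']).tolist(),np.round(onz(p,d['at'],z),3).tolist()) for d in spotter.pinpoint(k,p)[:2]])
E
```

```text
clock: 24.75
eef_pos: [0.5107, 0.3366, 0.456]
orientation: [3.142, -0.0, 3.057]
wrist_force: [0.5, 0.6, -0.0]
finger_gap: 0.06
clock: 25.33
eef_pos: [0.5122, 0.386, 0.3819]
orientation: [3.14, 0.002, 3.056]
wrist_force: [-0.1, -0.3, -0.1]
finger_gap: 0.0602
grasp mm [512.5 386.1 218.4] yaw 175.1 t 25.33 F [-0.1 -0.3 -0.1] gap 60.2
shift cm [ 0.42 -0.03 18.04] turn -0.3
top lid_grip [(0.76, [192.0, 242.0], [0.504, 0.381, 0.03])]
top mug_mid [(0.77, [222.0, 176.0], [0.691, 0.291, 0.042]), (0.62, [191.0, 243.0], [0.5, 0.381, 0.042])]
side lid_grip [(0.72, [258.0, 135.0], [0.501, 0.378, 0.03]), (0.58, [349.0, 162.0], [0.769, 0.194, 0.03])]
side mug_mid [(0.87, [321.0, 139.0], [0.703, 0.306, 0.042]), (0.65, [260.0, 132.0], [0.509, 0.377, 0.042])]
```

View pics/side3.png

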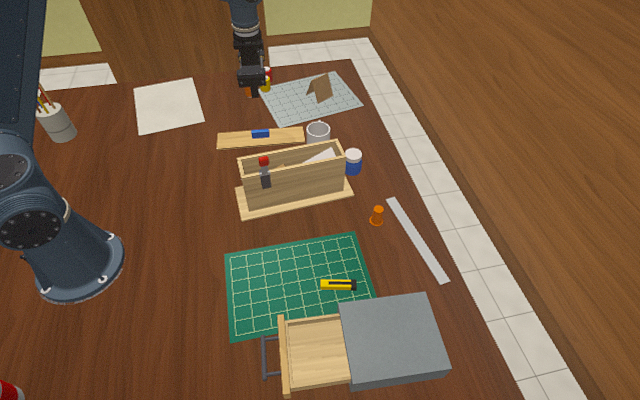

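The lid is free at (260,135), grip up, and the mug stands clear of it. Descending to grip it.

```bash
python3 -m crank '[[6,0.5,-0.2,2,-0.3],[6,0,0,3,0],[6,0,0,3,0],[6,0,0,3,0],[6,0,0,3,0],[6,0,0,2.5,0],[6,0,0,1.5,0],[6,0,0,0,0],[6,0,0,0,0]]'; python3 plan.py 507 384 38 175.4;  python3 -m crank '[[1,0,0,0,0],[1,0,0,0,0],[1,0,0,0,0],[1,0,0,0,0],[1,0,0,0,0],[1,0,0,0,0],[1,0,0,0,0],[1,0,0,0,0],[1,0,0,0,0],[1,0,0,0,0]]' 50;  python3 plan.py 507 384 38 175.4
```

```text
clock: 26.38
eef_pos: [0.507, 0.3841, 0.2007]
orientation: [3.141, 0.0, 3.061]
wrist_force: [0.7, 0.9, -1.0]
finger_gap: 0.0601
grasp mm [507.1 384.1  37.2] yaw 175.4 t 26.38 F [ 0.7  0.9 -1. ] gap 60.1
shift cm [ 0.   -0.01 -0.08] turn -0.0
clock: 27.22
eef_pos: [0.5067, 0.3843, 0.2008]
orientation: [3.141, 0.0, 3.061]
wrist_force: [0.7, 0.7, 0.3]
finger_gap: 0.0154
grasp mm [506.8 384.4  37.3] yaw 175.4 t 27.22 F [0.7 0.7 0.3] gap 15.4
shift cm [-0.03 -0.03 -0.07] turn -0.0
```

```bash
python3 -m crank '[[1,0,0,-1,0],[1,0,0,-2,0],[1,0,0,-2.5,0],[1,0,0,-2.5,0],[1,0,0,-2.5,0],[1,0,0,-2.5,0],[1,0,0,-2.5,0],[1,0,0,-2.5,0],[1,0,0,-2.5,0],[1,0,0,-2,0],[1,0,0,-1,0],[1,0,0,0,0]]'; python3 -m crank '[[1,0,0,0,0],[1,0,0,0,0],[1,0,0,0,0]]'; python3 plan.py 578 131 262 184.4
python3 - <<'E'
from h import *
p=cam('top','t4.png'); s=cam('side','s4.png')
f=np.hstack([p['frame'][100:320,60:330],s['frame'][0:220,150:420]]);f=cv2.resize(f,None,fx=1.45,fy=1.45);cv2.imwrite('pics/c4.png',f[:,:,::-1])
E
```

```text
clock: 28.22
eef_pos: [0.5068, 0.3842, 0.4388]
orientation: [3.139, 0.005, 3.061]
wrist_force: [0.6, 0.2, -2.0]
finger_gap: 0.0157
clock: 28.47
eef_pos: [0.5062, 0.3839, 0.4336]
orientation: [-3.139, -0.004, 3.061]
wrist_force: [-0.2, 0.1, -1.9]
finger_gap: 0.0156
grasp mm [505.6 383.5 270.1] yaw 175.4 t 28.47 F [-0.2  0.1 -1.9] gap 15.6
shift cm [ -5.22 -25.76   0.81] turn -9.0
```

View pics/c4.png

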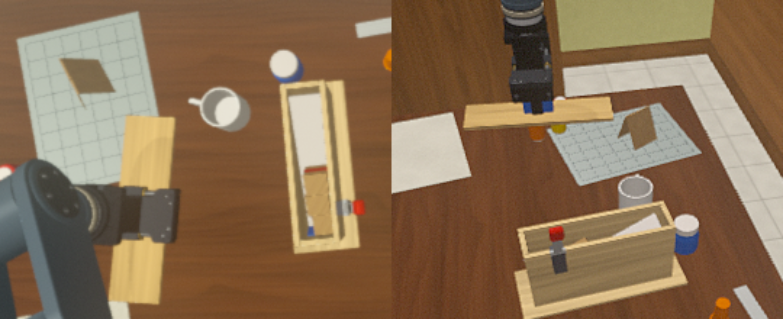

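The lid is held level, with its ends at crop (150,117) and (135,302). I'll measure its exact centre relative to the tool.

```bash
python3 - <<'E'
from h import *
p=cam('top');f=p['frame'];hsv=cv2.cvtColor(f,cv2.COLOR_RGB2HSV)
H,S,V=[hsv[...,i].astype(int) for i in range(3)]
m=((H>12)&(H<28)&(S>70)&(V>160)).astype(np.uint8)
mm=np.zeros_like(m);mm[170:320,130:185]=m[170:320,130:185]
n,l,st,_=cv2.connectedComponentsWithStats(mm); print(st[1:][st[1:,4]>60])
for i in range(1,n):
    if st[i,4]<60: mm[l==i]=0
pts=np.argwhere(mm)[:,::-1]
P=np.array([onz(p,q,.249)[:2] for q in pts]).astype(np.float32)*1000
c,w,a=cv2.minAreaRect(P); print(np.round(c,1),np.round(w,1),round(a,1))
E
python3 plan.py 578 131 262 184.4
```

```text
[[ 142  179   39   52 1693]
 [ 135  263   38   47 1502]]
[507.9 384.5] [ 80.5 295. ] 85.1
grasp mm [506.2 383.9 270.8] yaw 175.4 t 28.62 F [ 0.3  1.4 -1.7] gap 15.5
shift cm [ -5.18 -25.78   0.88] turn -9.0
```

```bash
python3 -m crank '[[1,0,-0.5,0,-3.2],[1,0,-1,0,-3],[1,0,-2,0,-3],[1,-0.3,-2.5,0,0],[1,-0.7,-2.7,0,0],[1,-0.8,-2.8,0,0],[1,-0.8,-2.8,0,0],[1,-0.8,-2.8,0,0],[1,-0.6,-2.8,0,0],[1,-0.6,-2.5,0,0],[1,-0.4,-2,0,0],[1,0,-1,0,0]]';python3 -m crank '[[1,0,0,0,0],[1,0,0,0,0],[1,0,0,0,0]]'; python3 plan.py 576.5 130.5 195 184.6
```

```text
clock: 29.62
eef_pos: [0.575, 0.1324, 0.4353]
orientation: [-3.141, 0.0, -3.064]
wrist_force: [-0.1, 0.3, -1.9]
finger_gap: 0.0161
clock: 29.87
eef_pos: [0.5735, 0.1359, 0.4356]
orientation: [3.141, -0.001, -3.061]
wrist_force: [0.1, -0.1, -1.3]
finger_gap: 0.0156
grasp mm [573.3 136.1 272.1] yaw -175.4 t 29.87 F [ 0.1 -0.1 -1.3] gap 15.6
shift cm [-0.26 -0.56  7.71] turn 0.0
```

```bash
python3 -m crank '[[1,-0.2,-0.5,1,0],[1,0,0,2,0],[1,0,0,2,0],[1,0,0,1.6,0],[1,0,0,1,0],[1,0,0,0,0],[1,0,0,0,0],[1,0,0,0,0]]'; python3 plan.py 576.5 130.5 178 184.6
python3 - <<'E'
from h import *
p=cam('top'); s=cam('side')
f=np.hstack([cv2.resize(p['frame'][135:285,235:325],None,fx=3.5,fy=3.5)[:525],cv2.resize(s['frame'][110:260,215:385],None,fx=2.6,fy=3.5)]);cv2.imwrite('pics/c5.png',f[:,:,::-1]);print(f.shape)
E
```

```text
clock: 30.53
eef_pos: [0.5767, 0.1304, 0.3605]
orientation: [-3.141, 0.002, -3.061]
wrist_force: [0.6, -0.1, -1.2]
finger_gap: 0.0157
grasp mm [577.  130.4 197. ] yaw -175.4 t 30.53 F [ 0.6 -0.1 -1.2] gap 15.7
shift cm [0.02 0.01 1.9 ] turn 0.0
(525, 757, 3)
```

View pics/c5.png

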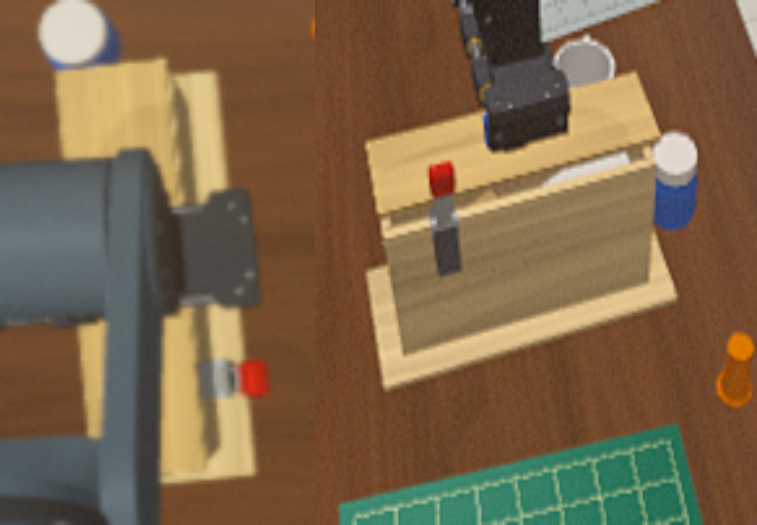

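The lid hovers about 10 mm above the rim and is aligned with it in both views. Seating it.

```bash
python3 -m crank '[[1,0,0,0.3,0],[1,0,0,0.3,0],[1,0,0,0.3,0],[1,0,0,0.3,0],[1,0,0,0.3,0],[1,0,0,0.2,0],[1,0,0,0.2,0],[1,0,0,0,0],[1,0,0,0,0],[1,0,0,0,0]]'; python3 plan.py 576.5 130.5 178 184.6
```

```text
clock: 31.47
eef_pos: [0.5764, 0.1302, 0.3407]
orientation: [3.141, 0.001, -3.062]
wrist_force: [-1.1, 2.2, 0.8]
finger_gap: 0.0155
grasp mm [576.5 130.3 177.2] yaw -175.4 t 31.47 F [-1.1  2.2  0.8] gap 15.5
shift cm [-0.01  0.03 -0.08] turn -0.0
```

```bash
python3 -m crank '[[4,0,0,0,0],[4,0,0,0,0],[4,0,0,0,0],[4,0,0,0,0],[4,0,0,-1,0],[4,0,0,-2,0],[4,0,0,-2.5,0],[4,0,0,-2.5,0],[4,0,0,-2.5,0],[4,0,0,-2,0],[3,0,0,0,0],[3,0,0,0,0]]' 30
python3 - <<'E'
from h import *
p=cam('top'); s=cam('side')
for q in (p,s): print([(round(d['score'],2),np.round(onz(q,d['at'],.170),3)) for d in spotter.pinpoint('lid_grip',q)[:2]])
f=np.hstack([cv2.resize(p['frame'][135:285,235:325],None,fx=3.5,fy=3.5)[:525],cv2.resize(s['frame'][110:260,215:385],None,fx=2.6,fy=3.5)]);cv2.imwrite('pics/c6.png',f[:,:,::-1])
E
python3 plan.py 502.8 0 300 184.4
```

```text
clock: 32.47
eef_pos: [0.5763, 0.13, 0.4676]
orientation: [-3.141, 0.004, -3.062]
wrist_force: [-0.3, -0.2, 0.0]
finger_gap: 0.0342
[(0.63, array([0.572, 0.123, 0.17 ]))]
[(0.95, array([0.574, 0.113, 0.17 ]))]
grasp mm [575.4 129.9 300.7] yaw -175.4 t 32.67 F [ 0.1 -0.  -0.2] gap 30.4
shift cm [  8.29 -12.4    0.07] turn 0.2
```

View pics/c6.png

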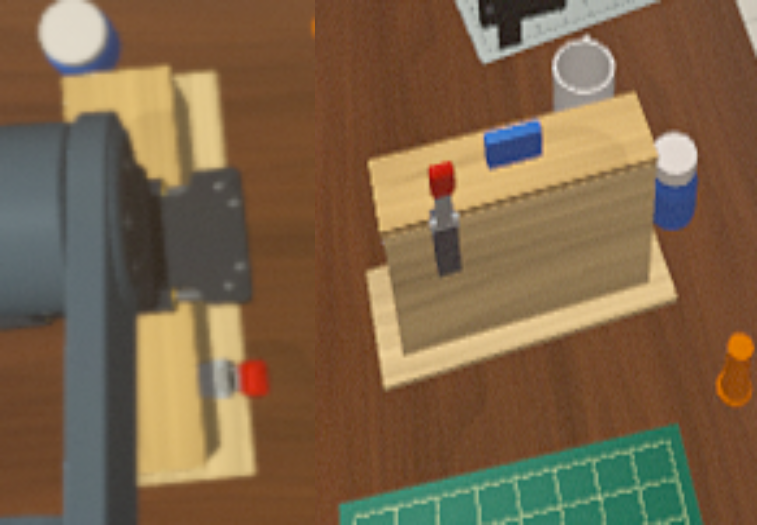

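The lid is fully down, with its edge flush on the rim all along the side (crop (385,228)-(655,160)). Now the clamp: close the fingers and go outside it.

```bash
python3 -m crank '[[0,1,-2,0,0],[0,2,-3,0,0],[0,2.5,-3,0,0],[0,2.5,-3,0,0],[0,0.3,-1.4,0,0],[0,0,0,1,0],[0,0,0,2,0],[0,0,0,2,0],[0,0,0,1.7,0],[0,0,0,0,0],[0,0,0,0,0]]'; python3 plan.py 502.8 0 233 184.4
```

```text
clock: 33.58
eef_pos: [0.5031, -0.0002, 0.3974]
orientation: [3.14, -0.004, -3.062]
wrist_force: [-0.1, -0.3, 0.4]
finger_gap: 0.0005
grasp mm [502.5  -0.  233.9] yaw -175.4 t 33.58 F [-0.1 -0.3  0.4] gap 0.5
shift cm [0.03 0.02 0.09] turn 0.2
```

```bash
python3 -m crank '[[0,0,1,0,0],[0,0,1,0,0],[0,0,1,0,0],[0,0,0.9,0,0],[0,0,0.9,0,0],[0,0,0.9,0,0],[0,0,0.9,0,0],[0,0,0.9,0,0],[0,0,0.9,0,0],[0,0,0.9,0,0],[0,0,0.9,0,0],[0,0,0,0,0]]'; python3 plan.py 502.8 0 233 184.4
python3 - <<'E'
from h import *
s=cam('side');cv2.imwrite('pics/c7.png',cv2.resize(s['frame'][80:230,200:370],None,fx=3,fy=3)[:,:,::-1])
E
```

```text
clock: 34.58
eef_pos: [0.495, 0.1032, 0.3987]
orientation: [3.14, -0.0, -3.06]
wrist_force: [0.6, 0.9, -0.1]
finger_gap: 0.0005
grasp mm [494.9 103.4 235.2] yaw -175.3 t 34.58 F [ 0.6  0.9 -0.1] gap 0.5
shift cm [ 1.000e-02 -1.035e+01  2.200e-01] turn 0.3
```

View pics/c7.png

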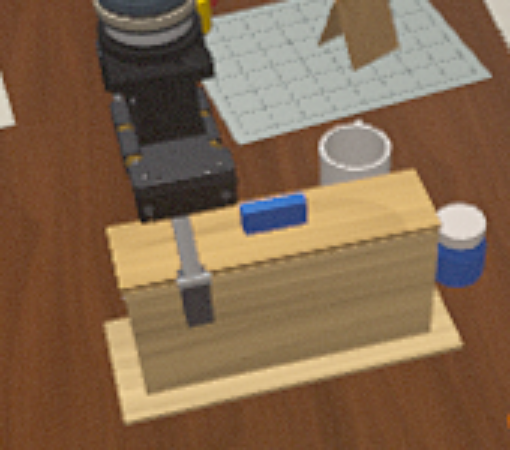

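The clamp has swung past vertical towards the lid, pushed by the fingers. Now over the top and press down.

```bash
python3 -m crank '[[0,0,-0.3,0,0],[0,0,0,-1.5,0],[0,0,0,-2,0],[0,0,0,-0.5,0],[0,0,1.2,0,0],[0,0,0,0.8,0],[0,0,0,1.2,0],[0,0,0,1.2,0],[0,0,0,1.2,0],[0,0,0,1,0],[0,0,0,0,0],[0,0,0,0,0]]'; python3 plan.py 494 113 190 184.4
```

```text
clock: 35.63
eef_pos: [0.494, 0.1106, 0.383]
orientation: [3.141, -0.004, -3.061]
wrist_force: [0.4, -0.5, -0.5]
finger_gap: 0.0008
grasp mm [493.3 110.7 219.5] yaw -175.4 t 35.63 F [ 0.4 -0.5 -0.5] gap 0.8
shift cm [-0.02  0.23  2.95] turn 0.2
```

```bash
python3 -m crank '[[0,0,0,0.6,0],[0,0,0,0.6,0],[0,0,0,0.6,0],[0,0,0,0.4,0],[0,0,0,0.3,0],[0,0,0,0.3,0],[0,0,0,0.2,0],[0,0,0,0,0],[0,0,0,0,0]]'; python3 plan.py 494 113 190 184.4
```

```text
clock: 36.38
eef_pos: [0.4946, 0.1104, 0.3546]
orientation: [-3.141, -0.0, -3.061]
wrist_force: [-0.4, 0.3, -0.2]
finger_gap: 0.0003
grasp mm [494.5 110.4 191.1] yaw -175.4 t 36.38 F [-0.4  0.3 -0.2] gap 0.3
shift cm [0.04 0.26 0.11] turn 0.2
```

```bash
python3 -m crank '[[0,0,0,0.2,0],[0,0,0,0,0],[0,0,0,0.1,0],[0,0,0,0,0],[0,0,0,0,0]]'; python3 -m crank '[[0,0,0,0.1,0],[0,0,0,0,0],[0,0,0,0.1,0],[0,0,0,0,0]]'; python3 plan.py 494 113 190 184.4
```

```text
clock: 36.8
eef_pos: [0.4946, 0.1105, 0.3526]
orientation: [-3.141, 0.001, -3.061]
wrist_force: [-1.0, -0.6, 5.4]
finger_gap: 0.0002
clock: 37.13
eef_pos: [0.4946, 0.1105, 0.3523]
orientation: [-3.141, 0.001, -3.061]
wrist_force: [-4.2, 0.3, 17.2]
finger_gap: 0.0003
grasp mm [494.8 110.4 188.8] yaw -175.4 t 37.13 F [-4.2  0.3 17.2] gap 0.3
shift cm [ 0.04  0.25 -0.12] turn 0.2
```

```bash
python3 -m crank '[[0,0,0,-1,0],[0,0,0,-2,0],[0,0,0,-2.5,0],[0,0,0,-2.5,0],[0,0,0,-2,0],[2,0,0,0,0]]'
python3 - <<'E'
from h import *
p=cam('top');s=cam('side')
for n in('cutter_mid','drawer_floor','chest_drawer0_handle','clamp_tip'):
  z=dict(cutter_mid=.009,drawer_floor=.022,chest_drawer0_handle=.037,clamp_tip=.165)[n]
  for q in(p,s): print(n,[(round(d['score'],2),np.round(d['at']).tolist(),np.round(onz(q,d['at'],z),3)) for d in spotter.pinpoint(n,q)[:1]])
hsv=cv2.cvtColor(p['frame'],cv2.COLOR_RGB2HSV);H,S,V=[hsv[...,i].astype(int) for i in range(3)]
m=((H>21)&(H<35)&(S>170)&(V>120)|(V<65)).astype(np.uint8);mm=m*0;mm[170:215,360:416]=m[170:215,360:416]
pts=cv2.findNonZero(mm)[:,0];P=np.array([onz(p,q,.018)[:2] for q in pts]).astype(np.float32)*1000
print(cv2.minAreaRect(P))
f=np.hstack([cv2.resize(p['frame'][110:290,340:500],None,fx=2.5,fy=2.5),cv2.resize(s['frame'][100:280,200:360],None,fx=2.4,fy=2.5)]);cv2.imwrite('pics/c8.png',f[:,:,::-1])
E
```

```text
clock: 37.63
eef_pos: [0.4957, 0.1105, 0.4539]
orientation: [-3.141, 0.009, -3.061]
wrist_force: [0.6, 0.5, -0.9]
finger_gap: 0.0027
cutter_mid [(0.54, [394.0, 191.0], array([ 0.636, -0.204,  0.009]))]
cutter_mid [(0.65, [338.0, 282.0], array([ 0.635, -0.194,  0.009]))]
drawer_floor [(0.93, [449.0, 242.0], array([ 0.485, -0.353,  0.022]))]
drawer_floor [(0.84, [291.0, 356.0], array([ 0.491, -0.349,  0.022]))]
chest_drawer0_handle [(0.68, [450.0, 264.0], array([ 0.426, -0.349,  0.037]))]
chest_drawer0_handle [(0.91, [264.0, 362.0], array([ 0.434, -0.354,  0.037]))]
clamp_tip []
clamp_tip [(0.74, [256.0, 155.0], array([0.486, 0.14 , 0.165]))]
((631.1895141601562, -196.87814331054688), (24.330774307250977, 87.67859649658203), 76.58919525146484)
```

View pics/c8.png

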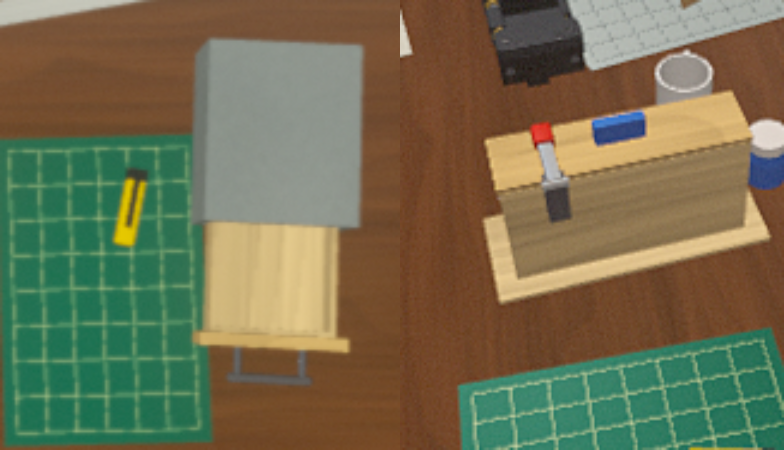

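The clamp lies level across the lid, its red grip at crop (542,133). The cutter at (131,208) is 90 mm long, heading -13°. Next, the drawer geometry.

```bash
python3 - <<'E'
from h import *
p=cam('top')
g=lambda x,y,z:np.round(onz(p,(340+(x+.5)/2.5-.5,110+(y+.5)/2.5-.5),z)[:2]*1000)
print('chest top',g(211,38,.066),g(363,44,.066),g(359,227,.066),g(207,223,.066))
print('front top ends(outer)',g(196,343,.05),g(348,351,.05),'inner',g(200,333,.05),g(348,340,.05))
print('handle',g(229,379,.037),g(311,382,.037))
print('sidewalls inner near front',g(211,333,.044),g(334,337,.044))
E
python3 plan.py 632 -197 290 166.6
```

```text
chest top [ 816. -286.] [ 804. -456.] [ 599. -439.] [ 607. -272.]
front top ends(outer) [ 475. -258.] [ 462. -426.] inner [ 486. -263.] [ 474. -426.]
handle [ 433. -297.] [ 428. -388.]
sidewalls inner near front [ 485. -277.] [ 478. -414.]
grasp mm [494.4 110.4 285.7] yaw -175.4 t 38.18 F [ 0.3 -0.2  0.1] gap 19.7
shift cm [-20.49 -26.72  -0.43] turn 18.0
```

```bash
python3 -m crank '[[5,0,0,0,6],[5,0,0,0,6],[5,0,0,0,6],[5,-2,-2.5,0,0],[5,-2.3,-3,0,0],[5,-2.3,-3,0,0],[5,-2.3,-3,0,0],[5,-2.3,-3,0,0],[5,-2.3,-3,0,0],[5,-2.3,-3,0,0],[5,-2.3,-3,0,0],[5,-2.2,-3,0,0]]'; python3 -m crank '[[5,-0.2,-0.2,3,0],[5,0,0,3.5,0],[5,0,0,3.5,0],[5,0,0,3.5,0],[5,0,0,3,0],[5,0,0,2,0],[5,0,0,0,0],[5,0,0,0,0],[5,0,0,0,0]]'; python3 plan.py 632 -197 24 166.6
python3 - <<'E'
from h import *
s=cam('side')
d=spotter.pinpoint('cutter_mid',s)[:2];print([(k['score'],onz(s,k['at'],.009)) for k in d])
E
```

```text
clock: 39.18
eef_pos: [0.6312, -0.1963, 0.4493]
orientation: [3.141, -0.0, 2.907]
wrist_force: [1.1, 0.3, -0.7]
finger_gap: 0.0498
clock: 39.93
eef_pos: [0.6328, -0.1972, 0.266]
orientation: [-3.141, 0.002, 2.908]
wrist_force: [0.9, -1.0, -0.1]
finger_gap: 0.0502
grasp mm [ 633.2 -197.3  102.5] yaw 166.6 t 39.93 F [ 0.9 -1.  -0.1] gap 50.2
shift cm [ 0.08 -0.    7.85] turn -0.0
[]
```

```bash
python3 -m crank '[[5,0.1,0,2,0],[5,0,0,2,0],[5,0,0,2,0],[5,0,0,1.3,0],[5,0,0,0.5,0],[5,0,0,0,0],[1.5,0,0,0,0],[1.5,0,0,0,0],[1.5,0,0,0,0],[1.5,0,0,0,0],[1.5,0,0,0,0],[1.5,0,0,0,0]]' 40; python3 -m crank '[[1.5,0,0,0,0],[1.5,0,0,0,0],[1.5,0,0,0,0],[1.5,0,0,-1,0],[1.5,0,0,-2,0],[1.5,0,0,-3,0],[1.5,0,0,-3,0],[1.5,0,0,-3,0],[1.5,0,0,-3,0],[1.5,0,0,-1.5,0],[1.5,0,0,0,0]]'; python3 plan.py 543 -350 180 176.5
```

```text
clock: 41.03
eef_pos: [0.6313, -0.1967, 0.1874]
orientation: [-3.141, 0.001, 2.908]
wrist_force: [-0.0, 0.1, 1.5]
finger_gap: 0.0219
clock: 41.95
eef_pos: [0.6321, -0.1968, 0.3566]
orientation: [-3.14, 0.009, 2.908]
wrist_force: [0.4, -0.3, -1.7]
finger_gap: 0.0216
grasp mm [ 633.4 -197.5  193.1] yaw 166.6 t 41.95 F [ 0.4 -0.3 -1.7] gap 21.6
shift cm [  7.96 -15.83   1.31] turn -9.9
```

Cutter gripped at 21.6 mm. Carrying it over the drawer.

```bash
python3 -m crank '[[1.5,0,0,0,-5],[1.5,0,0,0,-4.9],[1.5,1,-2,0,0],[1.5,1.5,-2.8,0,0],[1.5,1.5,-3,0,0],[1.5,1.5,-3,0,0],[1.5,1.5,-3,0,0],[1.5,1,-2,0,0],[1.5,0,0,1,0],[1.5,0,0,0,0],[1.5,0,0,0,0]]'; python3 plan.py 543 -350 52 176.5
python3 - <<'E'
from h import *
p=cam('top');s=cam('side')
f=np.hstack([cv2.resize(p['frame'][110:290,340:500],None,fx=2.5,fy=2.5),cv2.resize(s['frame'][220:400,200:360],None,fx=2.4,fy=2.5)]);cv2.imwrite('pics/c9.png',f[:,:,::-1])
E
```

```text
clock: 42.87
eef_pos: [0.5411, -0.3485, 0.3396]
orientation: [3.138, -0.003, 3.08]
wrist_force: [-0.8, 0.8, -0.6]
finger_gap: 0.0215
grasp mm [ 540.6 -347.8  176.1] yaw 176.5 t 42.87 F [-0.8  0.8 -0.6] gap 21.5
shift cm [-0.2  -0.14 12.41] turn -0.0
```

View pics/c9.png

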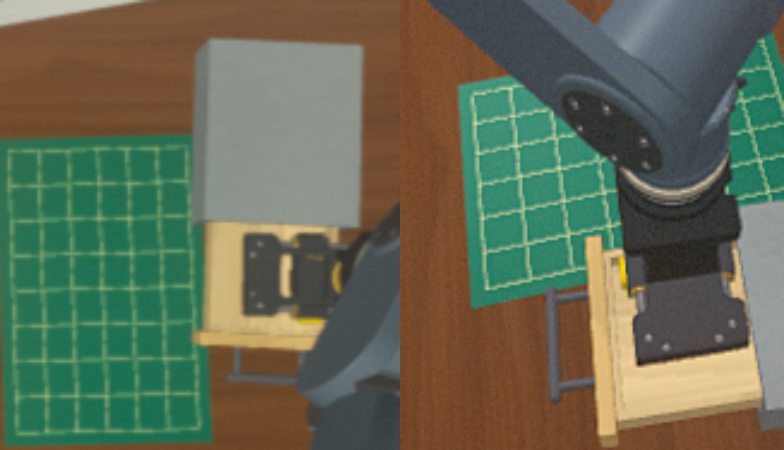

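The gripper is over the open drawer, with the cutter's yellow end showing at crop (312,321). Lowering it.

```bash
python3 - <<'E'
from h import *
p=cam('top');print(proj(p,(.4965,-.345,.168)), onz(p,(464.6,238.2),.168))
E
python3 -m crank '[[1.5,-0.2,-0.1,2,0],[1.5,0,0,2.5,0],[1.5,0,0,2.5,0],[1.5,0,0,2,0],[1.5,0,0,1.3,0],[1.5,0,0,0.8,0],[1.5,0,0,0.6,0],[1.5,0,0,0.4,0],[1.5,0,0,0,0],[1.5,0,0,0,0]]'; python3 plan.py 543 -350 50 176.5
```

```text
[464.69263191 239.35785316] [ 0.49935359 -0.34492721  0.168     ]
clock: 43.85
eef_pos: [0.5439, -0.3507, 0.2215]
orientation: [-3.141, 0.001, 3.08]
wrist_force: [0.2, -0.5, -0.3]
finger_gap: 0.0218
grasp mm [ 544.1 -350.9   58. ] yaw 176.5 t 43.85 F [ 0.2 -0.5 -0.3] gap 21.8
shift cm [0.09 0.06 0.8 ] turn -0.0
```

```bash
python3 -m crank '[[1.5,0,0,0.4,0],[1.5,0,0,0.4,0],[1.5,0,0,0,0],[1.5,0,0,0,0],[4.5,0,0,0,0],[4.5,0,0,0,0],[4.5,0,0,0,0],[4.5,0,0,0,0],[4.5,0,0,-1,0],[4.5,0,0,-2,0],[4.5,0,0,-3,0],[4.5,0,0,-3,0]]'; python3 -m crank '[[4.5,0,0,-3,0],[0,0,0,-2,0],[0,1.5,0,0,0],[0,3,0,0,0],[0,3,0,0,0],[0,3,0,0,0],[0,3,0,0,0],[0,1.7,0,0,0],[0,0,0,0,0]]';python3 plan.py 385 -339 35 176.5
python3 - <<'E'
from h import *
p=cam('top');s=cam('side')
for q in(p,s): print([(round(d['score'],2),np.round(onz(q,d['at'],.031),3)) for d in spotter.pinpoint('cutter_mid',q)[:1]],[(round(d['score'],2),np.round(onz(q,d['at'],.037),3)) for d in spotter.pinpoint('chest_drawer0_handle',q)[:1]])
f=np.hstack([cv2.resize(p['frame'][110:290,340:500],None,fx=2.5,fy=2.5),cv2.resize(s['frame'][220:400,200:360],None,fx=2.4,fy=2.5)]);cv2.imwrite('pics/c10.png',f[:,:,::-1])
E
```

```text
clock: 44.85
eef_pos: [0.5432, -0.3503, 0.3036]
orientation: [3.14, -0.002, 3.08]
wrist_force: [-0.2, -0.5, -0.6]
finger_gap: 0.0446
clock: 45.6
eef_pos: [0.3888, -0.3402, 0.3534]
orientation: [3.14, -0.003, 3.078]
wrist_force: [-0.1, -0.3, -0.6]
finger_gap: 0.0027
grasp mm [ 388.4 -339.9  189.9] yaw 176.4 t 45.6 F [-0.1 -0.3 -0.6] gap 2.7
shift cm [ 0.39  0.1  15.49] turn -0.1
[(0.61, array([ 0.543, -0.354,  0.031]))] [(0.98, array([ 0.426, -0.349,  0.037]))]
[(0.55, array([ 0.547, -0.349,  0.031]))] [(0.63, array([ 0.433, -0.352,  0.037]))]
```

View pics/c10.png

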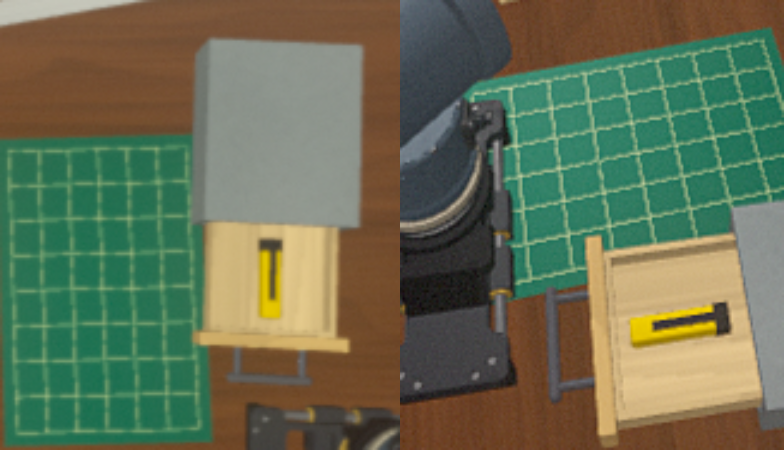

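The cutter lies inside the open drawer at crop (270,278). Now shut it, pushing the handle with closed fingers.

```bash
python3 -m crank '[[0,0,-0.4,3,0],[0,0,0,3.5,0],[0,0,0,3.5,0],[0,0,0,3,0],[0,0,0,2,0],[0,0,0,0,0],[0,0,0,0,0]]';python3 -m crank '[[0,-1,0,0,0],[0,-1,0,0,0],[0,-1,0,0,0],[0,-1,0,0,0],[0,-1.1,0,0,0],[0,-1.1,0,0,0],[0,-1.2,0,0,0],[0,-1.2,0,0,0],[0,-1.2,0,0,0],[0,-1.2,0,0,0],[0,-1.2,0,0,0],[0,0,0,0,0]]';python3 plan.py 540 -353 40 176.5
```

```text
clock: 46.48
eef_pos: [0.3921, -0.345, 0.2017]
orientation: [3.14, -0.001, 3.081]
wrist_force: [-0.1, 0.4, -0.3]
finger_gap: 0.0006
clock: 47.48
eef_pos: [0.5162, -0.3529, 0.2032]
orientation: [-3.139, 0.004, 3.082]
wrist_force: [0.5, -0.7, 1.1]
finger_gap: 0.0001
grasp mm [ 516.8 -353.3   39.7] yaw 176.6 t 47.48 F [ 0.5 -0.7  1.1] gap 0.1
shift cm [-2.38  0.14 -0.03] turn 0.1
```

```bash
python3 -m crank '[[0,-0.5,0,0,0],[0,-0.5,0,0,0],[0,-0.4,0,0,0],[0,-0.3,0,0,0],[0,-0.2,0,0,0],[0,0,0,0,0],[0,0,0,0,0]]';python3 plan.py 540 -353 40 176.5
```

```text
clock: 48.07
eef_pos: [0.5324, -0.354, 0.2028]
orientation: [-3.141, 0.001, 3.08]
wrist_force: [0.6, 0.9, -0.4]
finger_gap: 0.0004
grasp mm [ 532.5 -354.    39.3] yaw 176.5 t 48.07 F [ 0.6  0.9 -0.4] gap 0.4
shift cm [-0.75  0.14 -0.07] turn -0.0
```

```bash
for i in 1 2; do python3 -m crank '[[0,-0.2,0,0,0],[0,-0.2,0,0,0],[0,0,0,0,0],[0,0,0,0,0]]'; done
```

```text
clock: 48.4
eef_pos: [0.5365, -0.3542, 0.2028]
orientation: [-3.141, 0.001, 3.08]
wrist_force: [-0.2, -0.7, -0.6]
finger_gap: 0.0005
clock: 48.73
eef_pos: [0.5399, -0.3544, 0.2027]
orientation: [3.141, -0.001, 3.081]
wrist_force: [-2.7, -1.5, 0.7]
finger_gap: 0.0006
```

```bash
python3 -m crank '[[0,-0.2,0,0,0],[0,0,0,0,0],[0,0,0,0,0]]'; python3 -m crank '[[0,-0.1,0,0,0],[0,0,0,0,0],[0,0,0,0,0]]'
python3 - <<'E'
from h import *
p=cam('top')
cv2.imwrite('pics/c11.png',cv2.resize(p['frame'][110:290,380:500],None,fx=3,fy=3)[:,:,::-1])
E
```

```text
clock: 48.98
eef_pos: [0.5407, -0.3545, 0.2027]
orientation: [3.141, -0.005, 3.081]
wrist_force: [-8.2, -2.7, 3.3]
finger_gap: 0.0006
clock: 49.23
eef_pos: [0.5411, -0.3546, 0.2027]
orientation: [3.14, -0.007, 3.081]
wrist_force: [-10.3, -2.4, 4.8]
finger_gap: 0.0005
```

The force climbs against a hard stop at the travel I predicted. Backing off and checking everything.

```bash
python3 -m crank '[[0,1,0,0,0],[0,2,0,0,0],[0,2,0,0,0],[0,1,0,-2,0],[0,0,0,-3.5,0],[0,0,0,-3.5,0],[0,0,0,-3.5,0],[0,0,-2,-3.5,0],[0,0,-3,-2,0],[0,0,-3,0,0],[0,0,-3,0,0],[0,0,0,0,0]]'; python3 -m crank '[[0,0,0,0,0],[0,0,0,0,0],[0,0,0,0,0],[0,0,0,0,0]]'
python3 - <<'E'
from h import *
p=cam('top');s=cam('side')
f=np.hstack([cv2.resize(p['frame'][90:300,175:500],(440,284)),cv2.resize(s['frame'][110:400,210:460],(340,394))[:284]]) if 0 else None
a=cv2.resize(p['frame'][105:285,240:500],None,fx=1.6,fy=1.6);b=cv2.resize(s['frame'][110:400,215:460],None,fx=1.5,fy=1.5)
h=max(a.shape[0],b.shape[0]);c=np.zeros((h,a.shape[1]+b.shape[1],3),np.uint8);c[:a.shape[0],:a.shape[1]]=a;c[:b.shape[0],a.shape[1]:]=b
cv2.imwrite('pics/c12.png',c[:,:,::-1]);print(c.shape)
for n,z in dict(lid_grip=.17,clamp_tip=.165,chest_drawer0_handle=.037,mug_mid=.042,pot_mid=.035,spool_mid=.028).items():
  print(n,[[(round(d['score'],2),np.round(onz(q,d['at'],z),3).tolist()) for d in spotter.pinpoint(n,q)[:1]] for q in(p,s)])
E
```

```text
clock: 50.28
eef_pos: [0.4763, -0.4659, 0.3841]
orientation: [-3.134, 0.006, 3.077]
wrist_force: [0.3, -0.1, 0.7]
finger_gap: 0.0007
clock: 50.62
eef_pos: [0.477, -0.4592, 0.3824]
orientation: [3.14, -0.0, 3.082]
wrist_force: [-0.7, 0.2, 0.2]
finger_gap: 0.0005
(435, 784, 3)
lid_grip [[(0.68, [0.573, 0.126, 0.17])], [(0.89, [0.577, 0.128, 0.17])]]
clamp_tip [[(0.75, [0.484, 0.136, 0.165])], [(0.72, [0.491, 0.143, 0.165])]]
chest_drawer0_handle [[(0.71, [0.554, -0.357, 0.037])], [(0.78, [0.551, -0.353, 0.037])]]
mug_mid [[(0.56, [0.689, 0.302, 0.042])], [(0.57, [0.702, 0.306, 0.042])]]
pot_mid [[(0.63, [0.78, 0.183, 0.035])], [(0.78, [0.773, 0.179, 0.035])]]
spool_mid [[(0.58, [0.786, -0.026, 0.028])], [(0.78, [0.797, -0.024, 0.028])]]
```

View pics/c12.png

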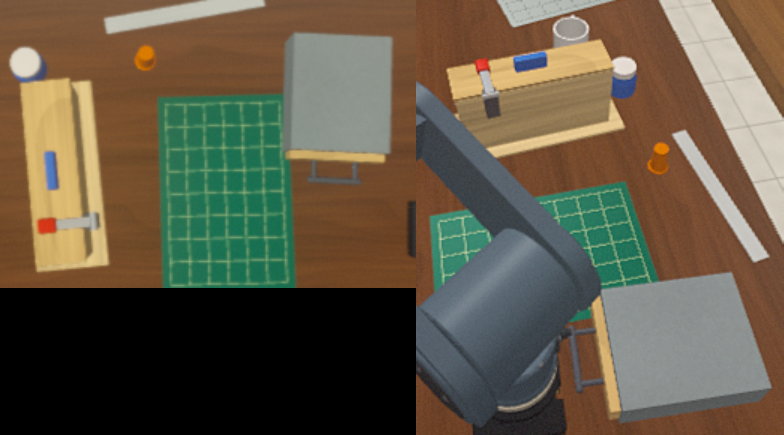

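The top view shows the lid seated with the clamp across it (47,225)-(95,220), and the drawer front tight on the chest at (335,155). Mug, pot and spool stand where they were. Handing in.

```bash
python3 -c "
from workcell import hand_in;print(hand_in())"
```

```text
the job is handed in; nothing more can be done
None
```

The supply station is closed up and the job is handed in at about 51 s on the robot's clock; `hand_in()` gave no verdict.

- **Cartons:** only three were there (orange, green and red; the blue one was absent). I set each into the lane's high end. A picture taken before the lid went on showed all three queued from the stop.
- **Lid:** it sits flush on the rim. The last grip readings were (573,126) and (577,128) mm, against a target of (578,131) mm. They are up to 7 mm apart from the target, about the networks' own scatter. An earlier side-camera reading was off by about 18 mm in y, but the picture showed the lid flush.
- **Clamp:** I pressed it down until it met its stop at 17 N. In the last pictures it lies level across the lid, with its tip where a fully lowered clamp should be.
- **Cutter:** it was knocked aside during the run, so I measured it again. It was seen lying in the open drawer before I pushed the drawer shut, but not checked after that.
- **Drawer:** I pushed it until it met a hard stop at 10 N. The last pictures show its front tight against the chest.
- **Bystanders:** the mug, paint pot and thread spool read the same positions as at the start, within camera noise. The robot was clear of everything at hand-in.

I viewed 14 pictures, which is the full budget.

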